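# Hook a dropped filter wheel out from behind a microscope guard

## Task

The lamp's filter wheel has fallen behind the clear guard of the microscope stand and lies on the base plate at the foot of the column. Take the hooked rod from the mat, reach under the guard, feel the hook's tip down into the wheel's one open hole with a light touch, because the filters are glass, and draw the wheel out by that hole onto the open front of the base plate, strap and all clear of the guard. Then lay the rod back on the mat; do not touch the wheel with the gripper, lean on the guard or the column, or push the dish or the bolt on the plate about.

Things in the scene. Friction and masses are not known exactly. Their poses are not given: they have to be found in the camera images.
- base_plate: White base plate of the microscope stand, fixed, 300 mm wide (x), 320 mm deep (y, from -150 at the open front edge to +170 at the back). Origin on its mid line, 28 mm below the flat upper face; z up. It stands on levelling feet: its height differs by up to 6 mm. Guard and column are fixed on it.
- guard: Clear upright guard in an aluminium frame, fixed across the base plate, 272 mm wide, 140 mm high, 16 mm thick (foot pads 40 mm). Its lower rail leaves a slot 45 mm high and 228 mm wide above the plate. Origin on the plate's upper face, right above the base plate's origin; x along the guard, y to the back.
- column: Fixed column behind the guard. White foot block 90 wide, 50 deep, 42 mm high, its front face 115 mm behind the guard's middle; 32 mm steel post; a focus block with black knobs from 205 mm above the plate; in front of it an empty carrier ring, 92 mm across, 240 mm above the plate, 50 mm behind the guard. Origin and axes as guard.
- holder: The dropped filter wheel, 130 g (varies), flat behind the guard: a dark disc 64 mm across, 5 mm thick, turning stiffly on a rivet. Origin on the rivet's axis at the underside, z up. Four 14 mm places centred 20 mm from the rivet, 90 degrees apart: three glazed (bright rims), one open right through. The wheel's angle is not measured: the open hole is within 45 degrees either side of -y.
- rivet_top (a point): Top of the rivet head, 9.5 mm above the wheel's underside, axes as holder. The open hole must be felt for around it, 20 mm away on the side opposite the strap: over the hole the hook's tip sinks to the plate, elsewhere it stops 5 mm higher on the wheel, glazed places included.
- strap_end (a point): Middle of the free end of the aluminium mounting strap, 18 mm wide and 3 mm thick, that lies on top of the wheel and reaches from the rivet 42 mm along the holder's +y, to within a few mm of the column foot. 5 mm above the wheel's underside.
- rod: Loose hooked rod, 140 g, 259 mm long, on the mat, hook down. Origin under the grip, at the level it lies on; x along the rod to the hook, z up. Wooden handle, flat upright sides 18 mm apart, from 65 behind to 55 mm ahead of the origin, underside 6 and top 30 mm up; a heel at its rear end (12 mm long) reaches down to 0. Between two fingers the rod tilts a little when its tip is pressed.
- rod_grip (a point): The place to hold the rod: middle of the handle's flat sides, 18 mm above the rod's origin. Axes as the rod.
- hook_tip (a point): Centre of the flat lower end of the hook's leg, 190 mm ahead of the rod's origin and level with it. The steel shaft, 7 mm thick, runs 21 mm higher from the handle to above this point, where the straight leg, also 7 mm thick, goes down. Axes as the rod.
- mat: Thin black rubber tool mat, fixed on the bench, 340 (x) by 150 (y) by 3 mm thick. Origin at the centre of its underside, which is on the bench (z = 0).
- dish: Bystander: small glass dish with a cork bit, 56 mm across, 14 mm high, at one front corner of the base plate. Origin at the centre of its underside.
- bolt: Bystander: dark steel clamp bolt, 19 mm head, 45 mm tall, standing on its head at the other front corner of the base plate. Origin at the centre of its underside.
Mind the look-alikes: they are no part of the job. Leave any red look-alike of the holder alone.

How it is judged:
On the way, in this order (a step that is already met when the one before it is completed fails the run):
1. the hook's tip is down in the wheel's open hole, behind the guard (horizontal distance between hook_tip and holder below 0.027 m and z of hook_tip in the frame of holder below 0.0035 m and y of holder in the frame of base_plate above 0.04 m), for 0.1 s.
2. the hook, still in that hole, has drawn the wheel out in front of the guard (horizontal distance between hook_tip and holder below 0.027 m and z of hook_tip in the frame of holder below 0.0045 m and y of holder in the frame of base_plate below -0.042 m), for 0.1 s.
At the end, for the whole second after the job is handed in: the filter wheel lies flat and still on the open front of the base plate, its rivet 42 mm or more and the strap's end 10 mm or more in front of the guard's middle; the rod lies still on the mat, handle and hook tip over it (the tip at most 10 mm over the edge) (y of strap_end in the frame of base_plate below -0.01 m and y of holder in the frame of base_plate between -0.15 and -0.042 m and x of holder in the frame of base_plate between -0.14 and 0.14 m and angle between holder's own z axis and vertical below 0.05 rad and linear speed of each of holder, rod below 0.01 m/s and x of rod in the frame of mat between -0.17 and 0.17 m and y of rod in the frame of mat between -0.075 and 0.075 m and x of hook_tip in the frame of mat between -0.18 and 0.18 m and y of hook_tip in the frame of mat between -0.085 and 0.085 m and height (world z) of rod below 0.02 m); the robot touches nothing.
It fails at once if the rod bears on the base plate or on the filter wheel with over 12 N (contact force between rod and base_plate above 12 N or contact force between rod and holder above 12 N).
It fails at once if the guard or the column is pushed with over 8 N (contact force between anything else and guard above 8 N or contact force between anything else and column above 8 N).
It fails at once if the gripper touches the filter wheel (contact force between the fingers and holder above 0.5 N).
It fails at once if the dish or the bolt is pushed more than 15 mm away (distance of any of dish, bolt from where it was at the start of the episode above 0.015 m).
It also fails if it takes over 67 s, if anything falls off the work surface, if the arm or the gripper's body presses on something with over 40 N, if the wrist force passes 120 N, or if a joint passes its speed limit or range.

## Robot

A 7-joint arm with a two-finger parallel gripper is mounted at the origin on the work surface. World frame = base frame: x ahead of the robot, y to its left, z up, the work surface at z = 0. Lengths are in m, angles in rad, forces in N, time in s.
With the tool pointing down it reaches from about 0.35 to 0.9 m from the base axis. Payload 8.1 kg.
Tool frame: the origin (TCP) lies between the finger pads; the fingertips stand ahead of it and the grasp point (between the pads) is the TCP (arm.nose_length is the z of the fingertips in the tool frame, in m); z points along the fingers, y is the line along which they close (so a half turn about z gives the same grasp; the last joint's range is limited). The gripper opens to 92 mm and grips with 3 to 60 N. Pads are 19 mm wide; open, the fingers measure 130 mm over their backs; the gripper's body (75 mm by 190 mm) begins 47 mm behind the grasp point.
Start: joints at [1.073, 0.434, 0.025, 1.573, -0.012, 1.134, -0.075], TCP at [0.24, -0.577, 0.246] pointing down, gripper open.
Joint ranges: [-2.62, 2.62], [-0.44, 2.09], [-1.27, 1.32], [0.08, 2.57], [-1.32, 4.46], [0.12, 2], [-2.74, 2.74]. Speed limits (rad/s): [2.22, 2.22, 3.01, 3.01, 3.14, 3.14, 3.14].

## Interface

Orientations are given as a rotation vector (axis times angle).
In Python, from cell import sensors, optics, arm gives the robot as it stands.
- The arm moves only by the tool arm_command, never from a script. Its argument "deltas" is one flat list of numbers, 7 for each row, row after row: the turn, a rotation vector about the world's x, y, z as a fraction of full scale, then the shift along the world's x, y, z as a fraction of full scale, then the finger opening in mm, from 0 to 91.8. In form: [wx, wy, wz, dx, dy, dz, fingers, wx, wy, wz, dx, dy, dz, fingers, ...]. A call has 1 to 20 rows; each row is the pose to reach, as a shift and turn from the pose commanded when the call began; what a row does not reach only later rows make up. Full scale, the value 1, is 1 m for a shift and 90 degrees for a turn. A row lasts 1/10 s, in which the tool goes at most 50 mm and 8.59 degrees, less where a joint would pass 70% of its speed; a pose out of reach is approached as far as the arm can. A call with a number of a shift or a turn outside -1 to 1 is refused whole. A call with a gripper value outside its range is refused whole. The fingers move at their own pace and stop on an object; "force" is the grip in N (left out, the last holds). Time passes only in rows, so rows that repeat a pose let the fingers close. It gives the time, the measured TCP pose, the force, the opening and the grip force at its end, in the units of the state.
- sensors.observe(): the state, without advancing time (a new reading comes with each control period).
- optics.get_image(name): name is "scene" or "top"; returns the picture (384x512x3 uint8, blue, green, red); there is no depth.
- optics.calibration(name): a dict with "camera_matrix" (3x3 intrinsics, pixels), "rvec" (rotation vector, rad) and "tvec" (3), from world to camera coordinates, as OpenCV has them. Camera axes: x right, y down, z forward; pixel columns grow to the right and rows downward; lengths in m; the calibration is good to about 2 mm. A picture is of the moment at which its call begins. calibration takes no time and is no camera call.
- arm.sign_off(): hands the job in; it is judged then, once.
The state is a dict: "clock": time; "joints": joint angles; "dq": joint speeds; "joint_efforts": joint torques, N m; "position": TCP position; "ee_rot": TCP orientation; "force": force on the tool from outside, world axes, zero at the start; "ft_torque": the same for the moment, N m; "width": opening from 0.0 (shut) to 1.0 (fully open); "gripper_force": force on a finger pad.
Only numpy, scipy, OpenCV 4.12 (cv2) and the standard library are available. Lean on these libraries where they do the work, as an engineer would, in place of code of your own. Each camera call takes 0.05 s, during which the arm holds its last target. There are 200 camera calls.

## Working session

There is one attempt and no reset: what is moved stays moved. The work goes in short steps, Python scripts to look and compute and a tool call to move; the robot and the scene stay as the last step left them, time stands still between calls to the robot, and variables do not carry over. Pictures are saved under pics/ and viewed, at most 10 in all, crops included, and the job is handed in when it is done.

Besides the shell and the picture viewer there is one more tool, called by a JSON object that holds its "op" and its "data", one argument or row to a line. arm_command: Moves the arm, as the interface text tells. Its arguments: {"type":"object","properties":{"deltas":{"type":"array","items":{"type":"number"}},"force":{"type":"number"}},"required":["deltas"]}

```bash
mkdir -p pics; ls
python3 - <<'E'
from cell import sensors, optics, arm
import cv2
print(sensors.observe(), arm.nose_length)
for n in("scene","top"):
    cv2.imwrite(f"pics/{n}0.png",optics.get_image(n)); print(n,optics.calibration(n))
E
```

```text
pics
{'clock': 0.0, 'joints': array([ 1.07342445,  0.43521532,  0.02496121,  1.57409809, -0.01159534,
        1.13398848, -0.07509351]), 'dq': array([-4.57130370e-04, -7.62632782e-05, -2.20582625e-04, -3.70093506e-04,
       -1.05188403e-03, -2.03406716e-03,  3.88922222e-04]), 'joint_efforts': array([ 7.94304669e-04, -6.67868686e+01,  9.85440016e-01, -3.14469516e+01,
       -6.05059834e-02,  4.26537835e-02,  1.74817496e-04]), 'position': array([ 0.24014332, -0.57650338,  0.24494919]), 'ee_rot': array([-3.07913560e+00, -6.15715173e-01,  6.97156483e-04]), 'force': array([-0.33724977, -0.75486278,  0.01350874]), 'ft_torque': array([ 0.02234691,  0.00855102, -0.00790914]), 'gripper_force': 0.0, 'width': 0.9988756044921075} 0.019
scene {'camera_matrix': array([[482.59153793,   0.        , 257.04808898],
       [  0.        , 482.59153793, 192.85188512],
       [  0.        ,   0.        ,   1.        ]]), 'rvec': array([ 1.07705131,  2.23761452, -1.19729767]), 'tvec': array([ 0.35130464, -0.15548348,  1.3568702 ])}
top {'camera_matrix': array([[373.69181356,   0.        , 259.04081433],
       [  0.        , 373.69181356, 190.62969073],
       [  0.        ,   0.        ,   1.        ]]), 'rvec': array([ 2.19086639, -2.13147115,  0.16865907]), 'tvec': array([-0.05675672,  0.52993659,  0.74763516])}
```

Run:
```python
import cv2,numpy as np
a=cv2.imread("pics/scene0.png");b=cv2.imread("pics/top0.png")
cv2.imwrite("pics/s1.png",cv2.resize(a,(800,600),interpolation=cv2.INTER_CUBIC))
cv2.imwrite("pics/t1.png",cv2.resize(b,(800,600),interpolation=cv2.INTER_CUBIC))
```

```text
(no output)
```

View pics/s1.png

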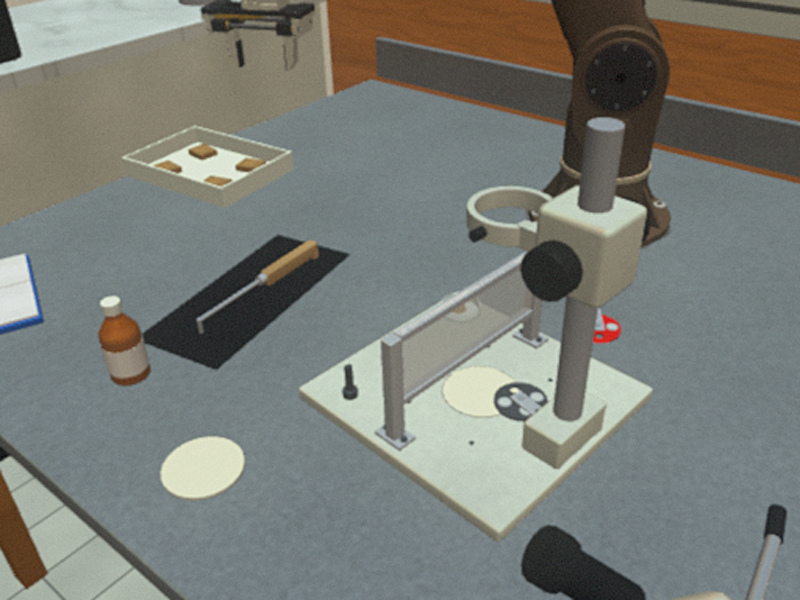

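View pics/t1.png

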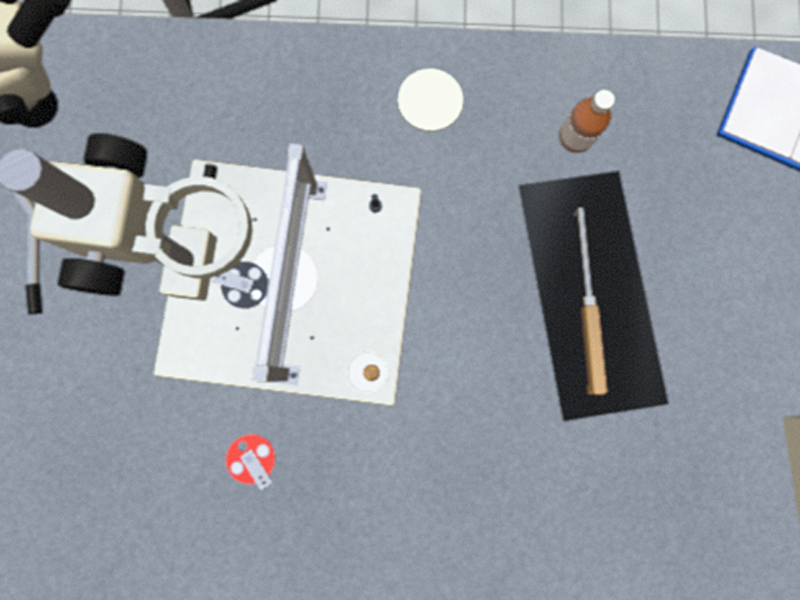

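The scene shows the wheel behind the guard near the column foot (scene px ~(521,401) of 800 wide, top ~(243,283)). The rod is on the mat with its hook at top ~(580,212), and the dish and bolt are at the front corners. I'll enlarge those areas.

```bash
cat > h.py <<'E'
import cv2,numpy as np
from cell import sensors,optics,arm
def px2w(cam,uv,z):
    c=optics.calibration(cam);R=cv2.Rodrigues(c["rvec"])[0];t=c["tvec"]
    p=cv2.undistortPoints(np.array(uv,float).reshape(-1,1,2),c["camera_matrix"],None).reshape(-1,2)
    d=np.c_[p,np.ones(len(p))]@R; o=-R.T@t
    return o+d*((z-o[2])/d[:,2])[:,None]
def w2px(cam,P):
    c=optics.calibration(cam)
    return cv2.projectPoints(np.array(P,float).reshape(-1,1,3),c["rvec"],c["tvec"],c["camera_matrix"],None)[0].reshape(-1,2)
E
python3 - <<'E'
import sys;sys.path.insert(0,'.')
from h import *
a=cv2.imread("pics/scene0.png");b=cv2.imread("pics/top0.png")
def crop(im,x,y,w,h,s): return cv2.resize(im[y:y+h,x:x+w],None,fx=s,fy=s,interpolation=cv2.INTER_CUBIC)
A=crop(b,120,155,80,60,5)  # top wheel
B=crop(a,295,230,80,60,5)
C=crop(b,355,125,80,60,5) # hook
D=crop(b,355,200,80,60,5) # handle
cv2.imwrite("pics/c1.png",np.vstack([np.hstack([A,B]),np.hstack([C,D])]))
s=.64
print("plate",px2w("top",np.array([(195,160),(420,187),(394,404),(155,376)])*s,.028).round(3))
print("mat",px2w("top",np.array([(519,185),(619,172),(667,404),(564,420)])*s,.003).round(3))
E
```

```text
plate [[ 0.717  0.254  0.028]
 [ 0.689 -0.06   0.028]
 [ 0.39  -0.032  0.028]
 [ 0.419  0.285  0.028]]
mat [[ 0.705 -0.204  0.003]
 [ 0.73  -0.35   0.003]
 [ 0.399 -0.409  0.003]
 [ 0.373 -0.265  0.003]]
```

View pics/c1.png

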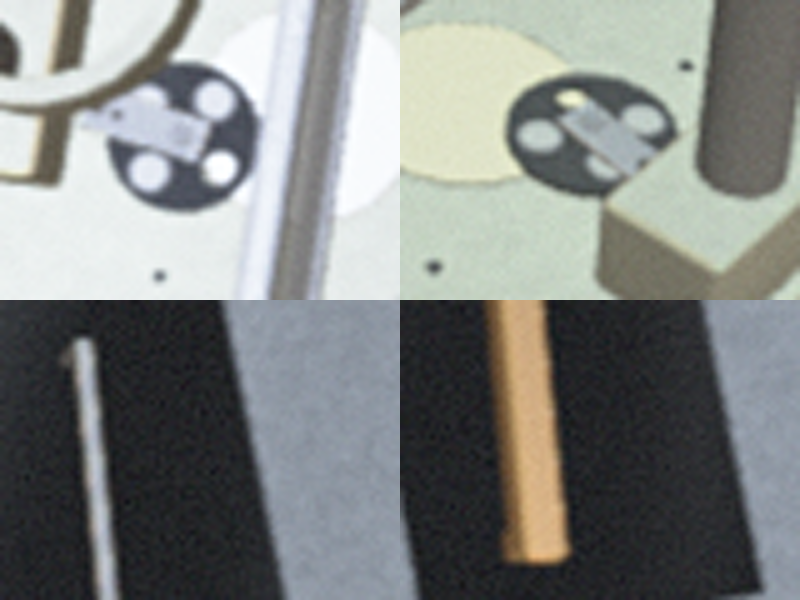

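The crop shows the wheel disc centred at (181,136) in the top crop. Three places look grey and one is bright white at (221,167), while in the scene crop that place is cream at (572,98). So the open hole is on the guard side, with the paper visible through it. The hook end is at about (84,342) in the lower-left tile and the handle's rear at about (545,560) in the lower-right.

Run:
```python
import sys;sys.path.insert(0,'.')
from h import *
def tri(ut,us):
    P=[]
    for n in("top","scene"):
        c=optics.calibration(n);P.append(c["camera_matrix"]@np.c_[cv2.Rodrigues(c["rvec"])[0],c["tvec"]])
    X=cv2.triangulatePoints(P[0],P[1],np.array(ut,float).T,np.array(us,float).T);return (X[:3]/X[3]).T
s=.64
cor=tri(np.array([(420,187),(155,376),(195,160)])*s,np.array([(301,391),(652,391),(499,533)])*s);print("corners",cor.round(4))
f=lambda p,o:(np.array(p)+.5)/5-.5+np.array(o)
T=f([(221,167),(213,100),(150,172),(181,136)],(120,155)); S=f([(172,98),(138,133),(242,120),(190,134)],(295,230))
print("hole,g1.. tri",tri(T[[0,3]],S[[0,3]]).round(4))
for z in(.028,.033):print(z,px2w("top",T,z).round(4).tolist())
H=lambda p,z:px2w("top",f(p,(355,125)),z)[0].round(4)
print("hook top at z .0275",H([(84,342-300)],.0275))
D=f([(545,260),(572,258),(522,260)],(355,200)); print("rear top c,edges",px2w("top",D,.033).round(4).tolist())
D2=f([(521,5),(547,5),(492,5)],(355,200)); print("handle top mid",px2w("top",D2,.033).round(4).tolist())
print("bolt,dish",px2w("top",np.array([(374,208),(369,373)])*s,.03).round(4).tolist())
print("guard top rail ends",px2w("top",np.array([(295,150),(268,376)])*s,.168).round(4).tolist())
```

```text
corners [[ 0.6868 -0.0565  0.0263]
 [ 0.4187  0.2863  0.0241]
 [ 0.7164  0.2565  0.0266]]
hole,g1.. tri [[0.5309 0.1575 0.0352]
 [0.5439 0.1742 0.0355]]
0.028 [[0.5322, 0.1587, 0.028], [0.5607, 0.1638, 0.028], [0.5292, 0.1883, 0.028], [0.5449, 0.1763, 0.028]]
0.033 [[0.5315, 0.1575, 0.033], [0.5599, 0.1626, 0.033], [0.5285, 0.187, 0.033], [0.5442, 0.175, 0.033]]
hook top at z .0275 [ 0.6665 -0.2842  0.0275]
rear top c,edges [[0.4158, -0.4725, 0.033], [0.4169, -0.4839, 0.033], [0.4155, -0.4627, 0.033]]
handle top mid [[0.5227, -0.4673, 0.033], [0.523, -0.4785, 0.033], [0.5223, -0.4548, 0.033]]
bolt,dish [[0.6561, 0.0034, 0.03], [0.4301, 0.0026, 0.03]]
guard top rail ends [[0.6812, 0.091, 0.168], [0.4232, 0.1071, 0.168]]
```

Run:
```python
import sys;sys.path.insert(0,'.')
from h import *
f=lambda p,o:(np.array(p)+.5)/5-.5+np.array(o)
D=f([(145,260),(172,258),(122,260)],(355,200)); r=px2w("top",D,.033);print(r.round(4).tolist())
D2=f([(125,5),(147,5),(103,5)],(355,200)); m=px2w("top",D2,.033);print(m.round(4).tolist())
h=np.array([.6665,-.2842])
rear=(r[1]+r[2])[:2]/2
u=h-r[0][:2];print("len",np.linalg.norm(u),"ang deg",np.degrees(np.arctan2(u[1],u[0])))
```

```text
[[0.4115, -0.3042, 0.033], [0.4126, -0.3155, 0.033], [0.4113, -0.2946, 0.033]]
[[0.5179, -0.2977, 0.033], [0.5181, -0.3071, 0.033], [0.5176, -0.2884, 0.033]]
len 0.2557707168716076 ang deg 4.4900763552617455
```

{"op": "arm_command", "data": {
  "deltas": [0,0,-0.2,0.236,0.277,-0.12,60,0,0,-0.2,0.236,0.277,-0.12,60,0,0,-0.2,0.236,0.277,-0.12,60,0,0,-0.2,0.236,0.277,-0.12,60,0,0,-0.2,0.236,0.277,-0.12,60,0,0,-0.2,0.236,0.277,-0.12,60,0,0,-0.2,0.236,0.277,-0.12,60,0,0,-0.2,0.236,0.277,-0.12,60,0,0,-0.2,0.236,0.277,-0.12,60,0,0,-0.2,0.236,0.277,-0.12,60],
  "force": 40
}}

```text
clock: 1.1
position: [0.4764, -0.2992, 0.1252]
ee_rot: [-3.138, -0.13, 0.002]
force: [-0.5, 0.5, 0.4]
width: 0.655
gripper_force: 0.0
```

{"op": "arm_command", "data": {
  "deltas": [0,0,0,0,0,-0.05,60,0,0,0,0,0,-0.08,60,0,0,0,0,0,-0.1,60,0,0,0,0,0,-0.1,60,0,0,0,0,0,-0.1,0,0,0,0,0,0,-0.1,0,0,0,0,0,0,-0.1,0,0,0,0,0,0,-0.1,0,0,0,0,0,0,-0.1,0,0,0,0,0,0,-0.1,0,0,0,0,0,0,-0.1,0],
  "force": 40
}}

```text
clock: 2.2
position: [0.4765, -0.3, 0.026]
ee_rot: [3.139, 0.127, 0.0]
force: [-1.0, -0.3, 2.3]
width: 0.197
gripper_force: 40.0
```

```bash
python3 -c "
from cell import sensors
print(sensors.observe())"
```

```text
{'clock': 2.2, 'joints': array([ 0.47160423,  0.60761675, -0.00649101,  1.9318589 ,  0.00672462,
        0.60177609, -1.02939414]), 'dq': array([ 0.00035809, -0.00034909, -0.000276  ,  0.00055854,  0.00045735,
        0.00034858, -0.0005651 ]), 'joint_efforts': array([-8.08925810e-02, -6.63122320e+01,  6.11174125e-01, -1.94396138e+01,
       -1.18956696e-01, -2.30190041e-01, -5.74130542e-02]), 'position': array([ 0.4764779 , -0.30000766,  0.02596352]), 'ee_rot': array([3.13877400e+00, 1.26669829e-01, 4.19247160e-04]), 'force': array([-0.97667036, -0.3078442 ,  2.28945727]), 'ft_torque': array([0.01141319, 0.08738306, 0.10948332]), 'gripper_force': 39.998093247413635, 'width': 0.19681776574919493}
```

{"op": "arm_command", "data": {
  "deltas": [0,0,0,0,0,0.03,0,0,0,0,0,0,0.07,0,0,0,0,0,0,0.11,0,0,0,0.09,0,0.02,0.124,0,0,0,0.18,0,0.04,0.124,0,0,0,0.27,0.01,0.06,0.124,0,0,0,0.36,0.01,0.08,0.124,0,0,0,0.45,0.015,0.1,0.124,0,0,0,0.54,0.02,0.12,0.124,0,0,0,0.63,0.024,0.14,0.124,0,0,0,0.72,0.027,0.16,0.124,0,0,0,0.81,0.027,0.168,0.124,0,0,0,0.888,0.027,0.168,0.124,0,0,0,0.888,0.027,0.168,0.124,0,0,0,0.888,0.027,0.168,0.124,0]
}}

```text
clock: 3.7
position: [0.5031, -0.1323, 0.1496]
ee_rot: [-2.329, -2.108, 0.0]
force: [-0.0, -0.4, -1.1]
width: 0.193
gripper_force: 40.0
```

{"op": "arm_command", "data": {
  "deltas": [0,0,0,0,0,-0.04,0,0,0,0,0,0,-0.075,0,0,0,0,0,0,-0.088,0,0,0,0,0,0,-0.088,0]
}}

```text
clock: 4.1
position: [0.5021, -0.1319, 0.0603]
ee_rot: [-2.325, -2.109, 0.004]
force: [0.3, 0.9, -1.3]
width: 0.191
gripper_force: 40.0
```

Run:
```python
import sys;sys.path.insert(0,'.')
from h import *
o=sensors.observe();print(o['position'],o['ee_rot'],o['force'])
a=optics.get_image("scene");b=optics.get_image("top")
cv2.imwrite("pics/s2.png",a);cv2.imwrite("pics/t2.png",b)
def crop(im,x,y,w,h,s): return cv2.resize(im[y:y+h,x:x+w],None,fx=s,fy=s,interpolation=cv2.INTER_CUBIC)
cv2.imwrite("pics/c2.png",np.hstack([crop(b,115,140,100,100,4),crop(a,200,180,100,100,4)]))
u=np.array([np.cos(np.radians(84.3)),np.sin(np.radians(84.3))])
p=o['position'];t=np.r_[p[:2]+.19*u,p[2]-.023]
for c in("top","scene"):print(c,w2px(c,[t,t+[0,0,.0245]]).round(1).tolist())
```

```text
[ 0.50211385 -0.13192475  0.06033134] [-2.32471504 -2.10893459  0.00359903] [ 0.25316328  0.87528055 -1.31543401]
top [[211.4, 194.1], [210.1, 192.6]]
scene [[289.2, 225.8], [289.4, 216.1]]
```

View pics/c2.png

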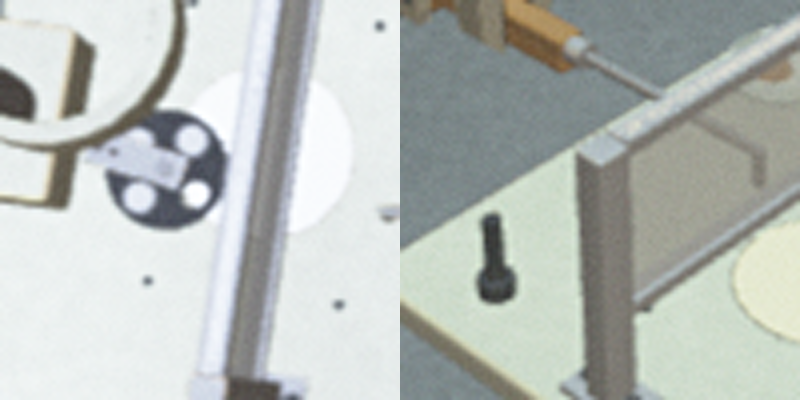

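Hook tip is seen at scene px (290,226), top (210,193), within 1 px of prediction. Going under the guard to above the hole.

{"op": "arm_command", "data": {
  "deltas": [0,0,0,0.003,0.03,0,0,0,0,0,0.006,0.06,0,0,0,0,0,0.009,0.085,0,0,0,0,0,0.0095,0.1,0,0,0,0,0,0.0095,0.1,0,0,0,0,0,0.0095,0.1,0,0]
}}

```text
clock: 4.8
position: [0.5132, -0.0329, 0.0624]
ee_rot: [2.324, 2.112, 0.0]
force: [0.2, -0.2, -1.4]
width: 0.191
gripper_force: 40.0
```

```bash
cat > look.py <<'E'
import sys
from h import *
o=sensors.observe();print(o['position'],o['ee_rot'],o['force'],o['ft_torque'])
a=optics.get_image("scene");b=optics.get_image("top");n=sys.argv[1]
def crop(im,x,y,w,h,s): return cv2.resize(im[y:y+h,x:x+w],None,fx=s,fy=s,interpolation=cv2.INTER_CUBIC)
cv2.imwrite(f"pics/c{n}.png",np.hstack([crop(b,115,145,80,80,5),crop(a,280,210,80,80,5)]))
R=cv2.Rodrigues(o['ee_rot'])[0];t=o['position']+R@[.19,0,.023];print("tip",t.round(4))
for c in("top","scene"):print(c,w2px(c,[t,t+[0,0,.0245]]).round(1).tolist())
E
python3 look.py 3
```

```text
[ 0.51318331 -0.0328859   0.06240926] [2.32428571e+00 2.11165440e+00 5.65308088e-05] [ 0.20316189 -0.16866666 -1.40205651] [-0.09583771 -0.11493422  0.01519503]
tip [0.5314 0.1562 0.0392]
top [[163.7, 187.7], [161.0, 185.9]]
scene [[328.2, 247.5], [329.0, 237.5]]
```

View pics/c3.png

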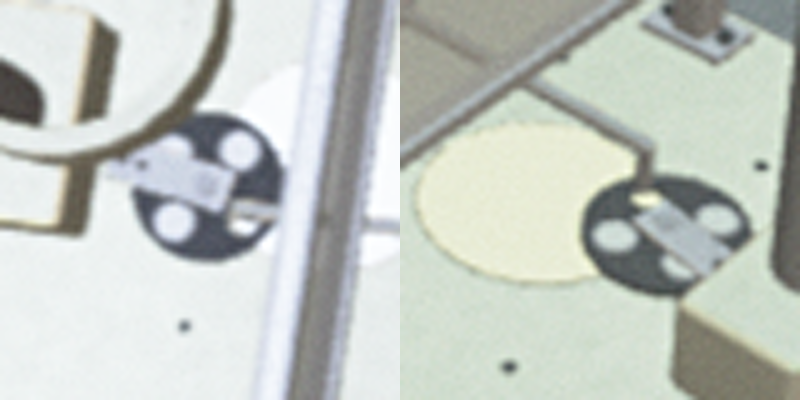

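The tip hangs just above the cream hole (scene crop tip (645,187), hole (646,200)). The top view suggests about 1–3 mm more +y. Lowering gently with a small correction.

{"op": "arm_command", "data": {
  "deltas": [0,0,0,0,0.0015,-0.002,0,0,0,0,0,0.0015,-0.004,0,0,0,0,0,0.0015,-0.005,0,0,0,0,0,0.0015,-0.006,0,0,0,0,0,0.0015,-0.006,0]
}}

```text
clock: 5.4
position: [0.5127, -0.0305, 0.0555]
ee_rot: [-2.325, -2.113, 0.0]
force: [0.3, 0.6, -1.2]
width: 0.193
gripper_force: 40.0
```

{"op": "arm_command", "data": {
  "deltas": [0,0,0,0,0,-0.001,0,0,0,0,0,0,-0.002,0,0,0,0,0,0,-0.002,0]
}}

```text
clock: 5.7
position: [0.513, -0.0306, 0.0538]
ee_rot: [2.325, 2.113, 0.0]
force: [-0.4, -1.2, 1.7]
width: 0.192
gripper_force: 40.0
```

{"op": "arm_command", "data": {
  "deltas": [0,0,0,0,0,0,0]
}}

```text
clock: 5.8
position: [0.513, -0.0305, 0.0539]
ee_rot: [2.325, 2.113, 0.0]
force: [-0.3, -1.7, 0.8]
width: 0.191
gripper_force: 40.0
```

{"op": "arm_command", "data": {
  "deltas": [0,0,0,0,0,-0.0005,0,0,0,0,0,0,-0.0005,0]
}}

```text
clock: 6.0
position: [0.5129, -0.0306, 0.0533]
ee_rot: [2.325, 2.113, 0.0]
force: [-0.5, -1.4, 1.4]
width: 0.194
gripper_force: 40.0
```

```bash
python3 look.py 4
```

```text
[ 0.51290373 -0.03057497  0.05325909] [2.32486448e+00 2.11269516e+00 9.95888221e-06] [-0.46047352 -1.40758651  1.38212404] [ 0.11165047 -0.0512612  -0.00760613]
tip [0.531  0.1586 0.0302]
top [[163.6, 188.4], [160.8, 186.7]]
scene [[329.1, 251.5], [329.9, 241.6]]
```

View pics/c4.png

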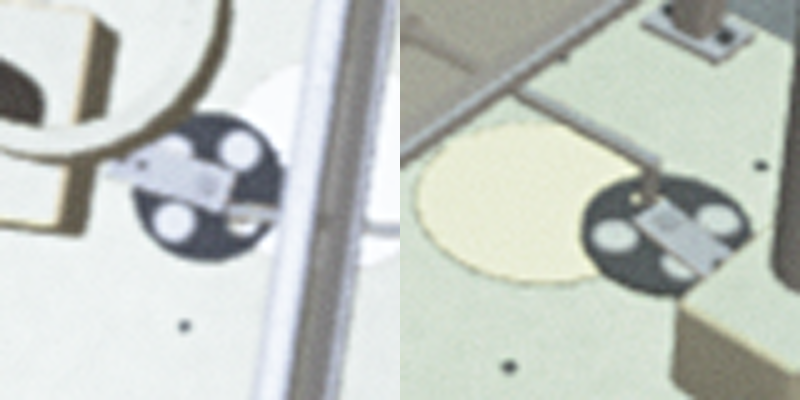

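Contact came at tip z ≈0.0305–0.032, but the picture (tip near (653,200), cream to its left) doesn't say whether that is the plate or the wheel. I'll touch the bare plate in front of the wheel for a reference height.

{"op": "arm_command", "data": {
  "deltas": [0,0,0,0,0,0.005,0,0,0,0,0,0,0.009,0,0,0,0,-0.002,-0.014,0.009,0,0,0,0,-0.002,-0.026,0.009,0,0,0,0,-0.002,-0.026,0.003,0,0,0,0,-0.002,-0.026,0.001,0,0,0,0,-0.002,-0.026,0,0,0,0,0,-0.002,-0.026,0,0]
}}

```text
clock: 6.9
position: [0.5109, -0.0562, 0.0531]
ee_rot: [-2.324, -2.113, -0.0]
force: [-0.1, -2.0, 1.0]
width: 0.193
gripper_force: 40.0
```

{"op": "arm_command", "data": {
  "deltas": [0,0,0,0,0,0.003,0,0,0,0,0,0,0.003,0,0,0,0,0,0,0.003,0]
}}

```text
clock: 7.2
position: [0.5109, -0.0561, 0.0563]
ee_rot: [-2.324, -2.114, -0.0]
force: [0.5, -0.1, -1.6]
width: 0.196
gripper_force: 40.0
```

{"op": "arm_command", "data": {
  "deltas": [0,0,0,0,0,-0.002,0,0,0,0,0,0,-0.0025,0,0,0,0,0,0,-0.0025,0]
}}

```text
clock: 7.5
position: [0.5109, -0.0564, 0.0537]
ee_rot: [-2.325, -2.113, -0.0]
force: [1.3, -0.4, 1.2]
width: 0.193
gripper_force: 40.0
```

{"op": "arm_command", "data": {
  "deltas": [0,0,0,0,0,-0.001,0,0,0,0,0,0,-0.001,0]
}}

```text
clock: 7.7
position: [0.511, -0.0564, 0.0527]
ee_rot: [2.325, 2.113, 0.0]
force: [-0.4, -0.8, 0.7]
width: 0.194
gripper_force: 40.0
```

Bare plate is felt at TCP z ≈0.054, the same height as before, so the tip had in fact been in the hole. Returning into it.

{"op": "arm_command", "data": {
  "deltas": [0,0,0,0,0,0.005,0,0,0,0,0,0,0.01,0,0,0,0,0.002,0.014,0.01,0,0,0,0,0.002,0.026,0.01,0,0,0,0,0.002,0.026,0.008,0,0,0,0,0.002,0.026,0.006,0,0,0,0,0.002,0.026,0.005,0,0,0,0,0.002,0.026,0.004,0,0,0,0,0.002,0.026,0.004,0]
}}

```text
clock: 8.6
position: [0.5127, -0.0309, 0.0565]
ee_rot: [-2.325, -2.112, 0.001]
force: [0.5, -0.2, -1.1]
width: 0.196
gripper_force: 40.0
```

{"op": "arm_command", "data": {
  "deltas": [0,0,0,0,0,-0.001,0,0,0,0,0,0,-0.002,0,0,0,0,0,0,-0.003,0,0,0,0,0,0,-0.0035,0,0,0,0,0,0,-0.0035,0]
}}

```text
clock: 9.1
position: [0.513, -0.0306, 0.0533]
ee_rot: [2.325, 2.113, 0.0]
force: [0.2, -1.4, 0.6]
width: 0.193
gripper_force: 40.0
```

```bash
python3 look.py 5
```

```text
[ 0.51296734 -0.03057099  0.05329208] [2.32484045e+00 2.11263553e+00 1.46240407e-04] [ 0.18804201 -1.39529096  0.59274909] [ 0.09005465 -0.10188712  0.00753781]
tip [0.5311 0.1586 0.0303]
top [[163.6, 188.4], [160.8, 186.7]]
scene [[329.1, 251.5], [329.9, 241.6]]
```

View pics/c5.png

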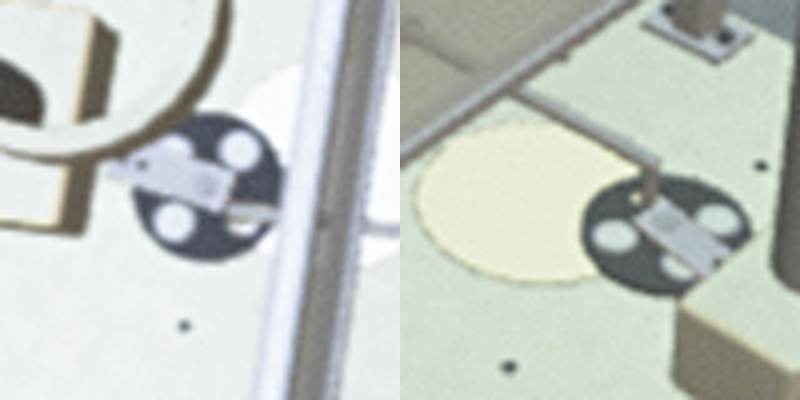

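```bash
cat > dark.py <<'E'
from h import *
a=optics.get_image("scene").max(2)
m=np.uint8(a[215:300,230:350]<85)
n,l,s,c=cv2.connectedComponentsWithStats(m)
for i in range(1,n):
    if s[i,4]>25: print("area",s[i,4],"c",(c[i]+[230,215]).round(1))
o=sensors.observe();print(o['position'],o['force'])
E
python3 dark.py
```

```text
[ 0.51300097 -0.03049741  0.05334996] [-1.21525323 -0.64870761  0.54083497]
```

{"op": "arm_command", "data": {
  "deltas": [0,0,0,0,-0.005,0,0,0,0,0,-0.001,-0.01,0,0,0,0,0,-0.0015,-0.015,0,0,0,0,0,-0.002,-0.02,0,0,0,0,0,-0.002,-0.02,0,0]
}}

```text
clock: 9.75
position: [0.5106, -0.0517, 0.0532]
ee_rot: [2.326, 2.111, -0.001]
force: [-0.2, -1.5, 1.5]
width: 0.195
gripper_force: 40.0
```

```bash
python3 dark.py
```

```text
[ 0.51068857 -0.05148018  0.05322823] [ 0.66300101 -1.61903176  0.58841445]
```

```bash
sed -i 's/<85/<110/' dark.py; python3 dark.py; python3 look.py 6
```

```text
area 35 c [246.1 226.5]
area 196 c [320.7 254.4]
area 57 c [329.  243.1]
area 70 c [247.9 266.1]
[ 0.51076321 -0.05118263  0.05323762] [ 0.34603784 -2.1799115   0.74452011]
[ 0.51076321 -0.05118263  0.05323762] [ 2.32563983e+00  2.11166227e+00 -7.06820471e-04] [ 0.34603784 -2.1799115   0.74452011] [ 0.08093251 -0.07100815 -0.02992694]
tip [0.529  0.1379 0.0301]
top [[173.4, 189.6], [171.0, 188.0]]
scene [[320.5, 246.6], [321.2, 236.8]]
```

View pics/c6.png

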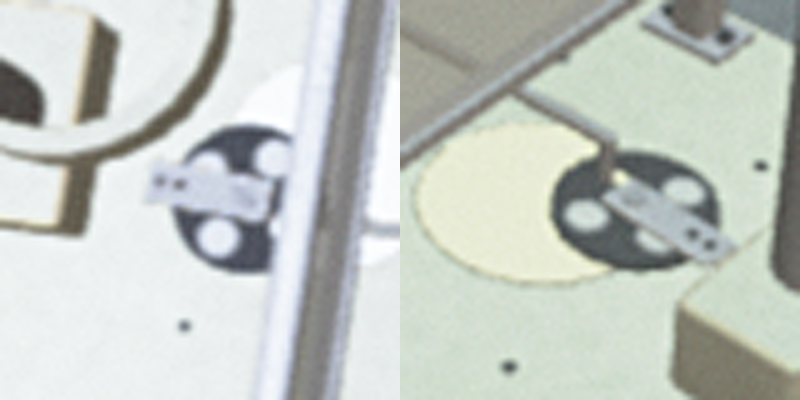

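The wheel follows the hook (disc centre in top crop moved from about (207,187) to (245,198), with the strap clear of the foot). Drawing it right out.

{"op": "arm_command", "data": {
  "deltas": [0,0,0,-0.001,-0.008,0,0,0,0,0,-0.0016,-0.016,0,0,0,0,0,-0.0024,-0.025,0,0,0,0,0,-0.0032,-0.033,0,0,0,0,0,-0.004,-0.042,0,0,0,0,0,-0.0048,-0.05,0,0,0,0,0,-0.0056,-0.059,0,0,0,0,0,-0.0064,-0.067,0,0,0,0,0,-0.0072,-0.075,0,0,0,0,0,-0.008,-0.084,0,0,0,0,0,-0.0088,-0.092,0,0,0,0,0,-0.0096,-0.1,0,0,0,0,0,-0.0104,-0.108,0,0,0,0,0,-0.0112,-0.117,0,0,0,0,0,-0.012,-0.125,0,0,0,0,0,-0.0125,-0.13,0,0,0,0,0,-0.0125,-0.13,0,0,0,0,0,-0.0125,-0.13,0,0]
}}

```text
clock: 11.75
position: [0.4983, -0.181, 0.0533]
ee_rot: [2.325, 2.112, -0.0]
force: [0.4, -1.1, 0.2]
width: 0.192
gripper_force: 40.0
```

Run:
```python
from h import *
b=optics.get_image("top");a=optics.get_image("scene")
def crop(im,x,y,w,h,s): return cv2.resize(im[y:y+h,x:x+w],None,fx=s,fy=s,interpolation=cv2.INTER_CUBIC)
cv2.imwrite("pics/c7.png",np.hstack([crop(b,150,100,130,160,3),crop(a,190,150,130,160,3)]))
o=sensors.observe();print(o['position'],o['ee_rot'],o['force'])
```

```text
[ 0.49839652 -0.18048577  0.05328773] [ 2.32453399e+00  2.11296642e+00 -1.81595924e-04] [ 1.28846495 -1.0085339  -0.1787295 ]
```

View pics/c7.png

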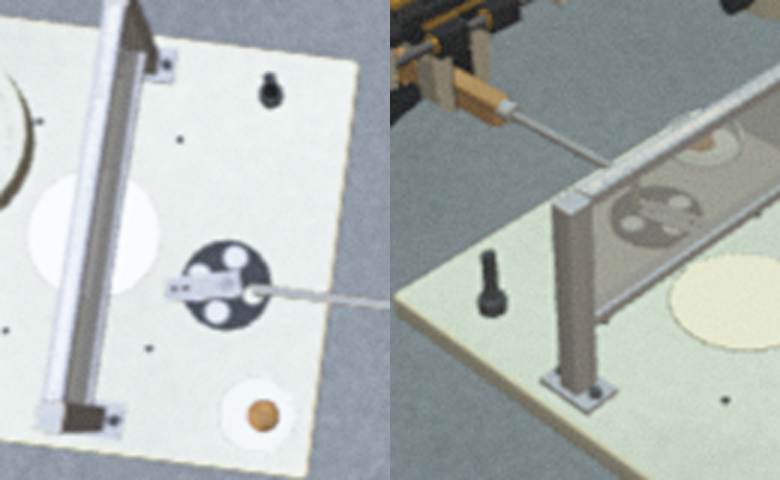

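The wheel lies in front of the guard at top crop (227,285), strap end at (168,290). Checking it in plate coordinates.

Run:
```python
from h import *
o=np.array([.553,.104]);ey=np.array([.0958,.9954]);ex=np.array([.9954,-.0958])
for p in px2w("top",[(225.4,194.8),(205.8,196.5)],.035):print(p.round(3),"plate",((p[:2]-o)@ex).round(3),((p[:2]-o)@ey).round(3))
```

```text
[0.521 0.028 0.035] plate -0.025 -0.079
[0.516 0.069 0.035] plate -0.034 -0.039
```

{"op": "arm_command", "data": {
  "deltas": [0,0,0,0,0,0.004,0,0,0,0,0,0,0.01,0,0,0,0,0,0,0.03,0,0,0,0,0,0,0.07,0,0,0,0,0,0,0.1,0,0,0,-0.09,-0.002,-0.012,0.1,0,0,0,-0.18,-0.004,-0.024,0.1,0,0,0,-0.27,-0.006,-0.036,0.1,0,0,0,-0.36,-0.008,-0.048,0.1,0,0,0,-0.45,-0.01,-0.06,0.1,0,0,0,-0.54,-0.012,-0.072,0.1,0,0,0,-0.63,-0.015,-0.084,0.1,0,0,0,-0.72,-0.018,-0.096,0.1,0,0,0,-0.81,-0.02,-0.11,0.1,0,0,0,-0.888,-0.022,-0.12,0.1,0,0,0,-0.888,-0.022,-0.12,0.1,0,0,0,-0.888,-0.022,-0.12,0.06,0,0,0,-0.888,-0.022,-0.12,0.03,0,0,0,-0.888,-0.022,-0.12,0.01,0,0,0,-0.888,-0.022,-0.12,0.005,0]
}}

```text
clock: 13.85
position: [0.4753, -0.2986, 0.0563]
ee_rot: [-3.136, -0.134, 0.005]
force: [-0.5, 0.4, -1.1]
width: 0.191
gripper_force: 40.0
```

Descend slowly to the mat.

{"op": "arm_command", "data": {
  "deltas": [0,0,0,0,0,-0.01,0,0,0,0,0,0,-0.02,0,0,0,0,0,0,-0.026,0,0,0,0,0,0,-0.03,0,0,0,0,0,0,-0.031,0,0,0,0,0,0,-0.032,0,0,0,0,0,0,-0.032,0]
}}

```text
clock: 14.55
position: [0.4765, -0.3005, 0.0265]
ee_rot: [3.139, 0.127, 0.001]
force: [0.5, 0.4, -1.2]
width: 0.196
gripper_force: 40.0
```

{"op": "arm_command", "data": {
  "deltas": [0,0,0,0,0,-0.0005,22,0,0,0,0,0,-0.0005,30,0,0,0,0,0,-0.0005,50,0,0,0,0,0,-0.0005,60,0,0,0,0,0,-0.0005,60,0,0,0,0,0,0.02,60,0,0,0,0,0,0.06,60,0,0,0,0,0,0.11,60,0,0,0,-0.1,-0.1,0.15,60,0,0,0,-0.13,-0.15,0.17,60,0,0,0,-0.16,-0.2,0.19,60,0,0,0,-0.2,-0.22,0.2,60,0,0,0,-0.2,-0.22,0.2,60,0,0,0,-0.2,-0.22,0.2,60]
}}

```text
clock: 15.95
position: [0.2821, -0.5139, 0.2239]
ee_rot: [3.139, 0.127, 0.0]
force: [0.1, -0.6, -1.0]
width: 0.654
gripper_force: 0.0
```

Run:
```python
from h import *
b=optics.get_image("top")
cv2.imwrite("pics/t8.png",cv2.resize(b,(800,600),interpolation=cv2.INTER_CUBIC))
o=sensors.observe();print(o['clock'],o['position'],o['force'])
```

```text
16.0 [ 0.27424979 -0.52157886  0.22641714] [-6.36948311 -6.90728124  3.21120908]
```

View pics/t8.png

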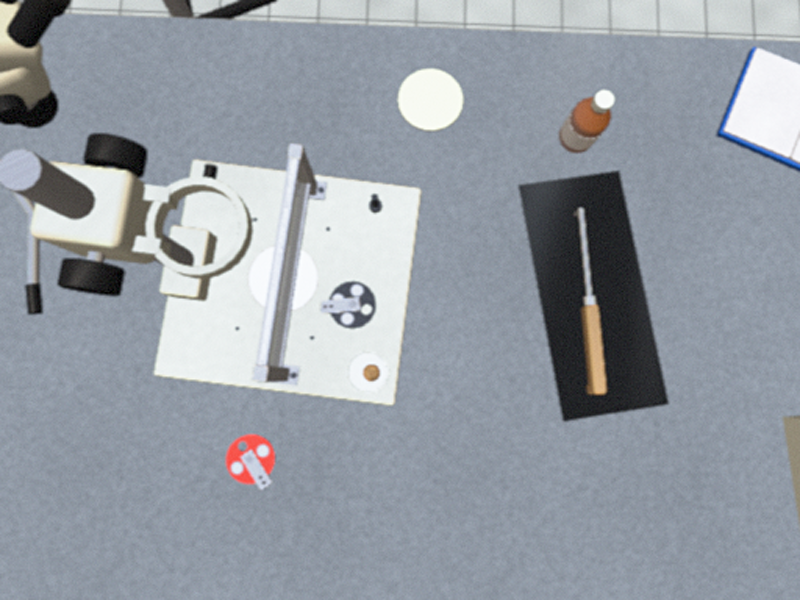

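The wheel lies in front of the guard at (352,305), the rod is on the mat from (580,212) to (597,394), and the dish and bolt haven't moved. Handing in.

{"op": "arm_command", "data": {
  "deltas": [0,0,0,0,0,0,60,0,0,0,0,0,0,60,0,0,0,0,0,0,60]
}}

```text
clock: 16.3
position: [0.285, -0.5114, 0.2225]
ee_rot: [-3.138, -0.13, -0.0]
force: [1.1, 0.4, -0.5]
width: 0.65
gripper_force: 0.0
```

```bash
python3 -c "
from cell import arm
print(arm.sign_off())"
```

```text
the job is handed in; nothing more can be done
None
```

I drew the filter wheel out by its open hole and left it in front of the guard, rivet about 79 mm and strap end about 39 mm clear of its middle; the rod is back on the mat, the dish and bolt look unmoved, and the job was handed in at about 16 s (no verdict was returned).

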